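# Seat a brake pad on the pin fixture and hold the hardness probe on its test spot

## Robot

A 7-joint arm with a two-finger parallel gripper is mounted at the origin on a cart in front of the work surface, level with it; the furniture and walls round the work are solid. World frame = base frame: x ahead of the robot, y to its left, z up, the work surface at z = 0. Lengths are in m, angles in rad, forces in N, time in s.
With the tool pointing down it reaches from about 0.35 to 0.9 m from the base axis. Payload 8.1 kg.
Tool frame: the origin (TCP) lies where the fingers leave the gripper's body, on its centre line; the fingertips stand 66 mm ahead of it and the grasp point (between the pads) lies 47 mm ahead of it; z points along the fingers, y is the line along which they close (so a half turn about z gives the same grasp; the last joint's range is limited). The gripper opens to 92 mm and grips with 3 to 60 N. Pads are 19 mm wide; open, the fingers measure 130 mm over their backs; the gripper's body (75 mm by 190 mm) begins 47 mm behind the grasp point.
Start: joints at [-1.33, 0.434, 0.025, 1.573, -0.012, 1.134, -0.075], TCP at [0.211, 0.588, 0.292] pointing down, gripper open.
Joint ranges: [-2.62, 2.62], [-0.44, 2.09], [-1.27, 1.32], [0.08, 2.57], [-1.32, 4.46], [0.12, 2], [-2.74, 2.74]. Speed limits (rad/s): [2.22, 2.22, 3.01, 3.01, 3.14, 3.14, 3.14].

## Interface

Orientations are given as a rotation vector (axis times angle).
In Python, from cell import arm gives the robot as it stands.
- The arm moves only by the tool send_rows, never from a script. Its argument "motion" is text: rows parted by semicolons, each of 7 numbers parted by spaces: the closure, from 0 (fully open) to 1 (shut), then the shift along the world's x, y, z in m, then the turn, a rotation vector about the world's x, y, z in degrees. A call has 1 to 5 rows; each row shifts and turns the commanded pose from where the row before left it; what a row does not reach is not made up. A row lasts 1/8 s, in which the tool goes at most 62.5 mm and 10.7 degrees, less where a joint would pass 70% of its speed; a pose out of reach is approached as far as the arm can. A call is refused whole if a number of a shift passes 0.0625 or a number of a turn 10.7, either way. A call with a gripper value outside its range is refused whole. The fingers move at their own pace and stop on an object; "force" is the grip in N (left out, the last holds). Time passes only in rows, so rows that do not move let the fingers close. It gives the time, the measured TCP pose, the force, the opening and the grip force at its end, in the units of the state.
- arm.observe(): the state, without advancing time (a new reading comes with each control period).
- arm.get_image(name): name is "side" or "top"; returns (picture, depth): 420x560x3 uint8, blue, green, red; 420x560 float32, m along the optical axis (not along the pixel's ray), 0 where there is no reading.
- arm.camera_model(name): a dict with "fx", "fy", "cx", "cy" (pixels), "view" (4x4, takes a point from world to camera coordinates). Camera axes: x right, y down, z forward; pixel columns grow to the right and rows downward; lengths in m; the calibration is good to about 2 mm. A picture is of the moment at which its call begins. camera_model takes no time and is no camera call.
- arm.sign_off(): hands the job in; it is judged then, once.
The state is a dict: "clock": time; "joints": joint angles; "dq": joint speeds; "joint_efforts": joint torques, N m; "position": TCP position; "ee_rot": TCP orientation; "force": force on the tool from outside, world axes, zero at the start; "ft_torque": the same for the moment, N m; "width": opening from 0.0 (shut) to 1.0 (fully open); "gripper_force": force on a finger pad.
Only numpy, scipy, OpenCV 4.12 (cv2) and the standard library are available. Lean on these libraries where they do the work, as an engineer would, in place of code of your own. Each camera call takes 0.05 s, during which the arm holds its last target. There are 200 camera calls.

## Task

Lower the brake pad, lining side up, over the two pins of the blue fixture until it sits flush on its seats, and let go of it. Then take the orange probe from its stand and hold it upright with its spring tip on the white spot of the lining, pressed gently so that the tip is about half way in; finish there, still holding the probe in place. Leave the other things on the bench where they are.

Things in the scene. Friction and masses are not known exactly. Their poses are not given: they have to be found in the camera images.
- pad: brake pad lying flat, lining up: red backing plate 44 x 100 x 6 mm with 12 mm through holes at y = -39 and +39 mm; on it a dark lining 44 x 52 x 10 mm (16 mm high in all); 0.3 kg. Origin: centre of the underside, x across the width, y along the length, z up. Grip it across the 44 mm width (sides flush along the lining). Fits the pins either way round
- spot (a point): centre of the white test spot (14 mm across), on top of the lining, at x = 4, y = 12, z = 16 mm of the pad; moves with the pad
- fixture: blue pin fixture, fixed: base 76 x 124 x 10 mm with two dark seat blocks (34 mm in x, 22 in y) at y = -39 and +39 mm, tops 22 mm above the worktop, each with an upright round-nosed pin 8 mm thick, 14 mm above the seat. Origin: centre of the underside, y along the row of pins, z up. Behind the work, a rack shelf overhangs from x = 0.59 m on, 0.52 m above the worktop: keep the wrist in front of it
- seat (a point): point midway between the pins at the height of the seat tops (22 mm); the origin of a seated pad lies here
- stand: grey round stand fixed to the worktop, 68 mm wide at the foot, 38 mm at the rim, 60 mm high, bore about 27 mm; origin at the centre of its underside
- probe: round probe 121 mm long, 0.15 kg, upright in the stand, tip down: brass tip 6 mm thick, steel nose 22 mm, black collar 36 mm wide (z = 52 to 60 mm) resting on the stand's rim, orange grip 24 mm thick (z = 60 to 116), black cap. Origin: end of the tip when fully out, z up along the probe; 8 mm above the worktop in the stand. Lift 55 mm to clear the rim
- tip (a point): the rounded end of the brass spring tip; it moves with the tip
- plunger (a joint): how far the brass tip is pushed into the probe, m: 0 fully out, 0.008 fully in; its spring starts at 1 N and rises 0.5 N per mm (3 N half way in)
- crayon: loose yellow and blue marking crayon 14 x 85 x 12 mm lying on the worktop, leave alone; origin under its centre
- nut: loose bright wheel nut 25 mm across, 32 mm high, standing on the worktop, leave alone; origin under its centre
- weight: loose grey clip weight 20 x 55 x 9 mm lying on the worktop, leave alone; origin under its centre

How it is judged:
By the outcome, as a careful person would: the job done as asked, in the order asked, and still so for the second after the job is handed in, while the arm keeps its last pose, push and grip.
It also fails if it takes over 61 s, if anything falls off the work surface, if the arm or the gripper's body presses on something with over 40 N, if the wrist force passes 120 N, or if a joint passes its speed limit or range.

## Working session

There is one attempt and no reset: what is moved stays moved. The work goes in short steps, Python scripts to look and compute and a tool call to move; the robot and the scene stay as the last step left them, time stands still between calls to the robot, and variables do not carry over. Pictures are saved under pics/ and viewed, at most 10 in all, crops included, and the job is handed in when it is done.

Besides the shell and the picture viewer there is one more tool, called after "Emit:" by a JSON object that holds its "fn" and its "kwargs". send_rows: Moves the arm, as the interface text tells. Its arguments: {"type":"object","properties":{"motion":{"type":"string"},"force":{"type":"number"}},"required":["motion"]}

```bash
mkdir -p pics; ls; cat > h.py <<'E'
import numpy as np, cv2
from cell import arm
def grab(n,tag):
    im,d=arm.get_image(n); cv2.imwrite(f'pics/{tag}.png',im); np.save(f'pics/{tag}.npy',d); return im,d
def ray(n,u,v,z):
    m=arm.camera_model(n);V=np.array(m['view']);R=V[:3,:3];c=-R.T@V[:3,3]
    r=R.T@np.array([(u-m['cx'])/m['fx'],(v-m['cy'])/m['fy'],1]); return c+r*(z-c[2])/r[2]
def pts(n,d):
    m=arm.camera_model(n);V=np.array(m['view']);v,u=np.mgrid[:d.shape[0],:d.shape[1]]
    P=np.stack([(u-m['cx'])/m['fx']*d,(v-m['cy'])/m['fy']*d,d],-1); return (P-V[:3,3])@V[:3,:3]
def proj(n,p):
    m=arm.camera_model(n);V=np.array(m['view']);q=V[:3,:3]@np.array(p)+V[:3,3]
    return m['fx']*q[0]/q[2]+m['cx'],m['fy']*q[1]/q[2]+m['cy']
E
python3 - <<'E'
from h import *
for n in('top','side'):
    grab(n,n+'0'); m=arm.camera_model(n);V=np.array(m['view']);print(n,m['fx'],-V[:3,:3].T@V[:3,3],V[2,:3])
print(arm.observe())
E
```

```text
pics
top 385.55061411592226 [0.37774471 0.1759591  0.87181841] [ 0.19273713 -0.00280631 -0.98124641]
side 480.0829272271237 [ 0.14676892 -0.5430865   0.54366716] [ 0.40974169  0.75808003 -0.50737207]
{'clock': 0.1, 'joints': array([-1.32961365,  0.43514179,  0.02496637,  1.57401229, -0.01161444,
        1.13402723, -0.0751215 ]), 'dq': array([-0.00046071, -0.00197346,  0.00026636, -0.00099755, -0.00184354,
        0.00061725,  0.00072388]), 'joint_efforts': array([ 3.09633178e-03, -6.69118023e+01,  9.88542661e-01, -3.15146184e+01,
       -6.02382305e-02,  3.74671456e-02,  1.07519490e-04]), 'position': array([0.21056428, 0.58805891, 0.29152807]), 'ee_rot': array([-5.37474442e-01, -3.09513877e+00,  2.25781840e-03]), 'force': array([ 0.74327542, -0.22113187, -1.12666808]), 'ft_torque': array([-0.02635115,  0.03718295,  0.00475767]), 'gripper_force': 0.0, 'width': 1.0008312212141892}
```

View pics/top0.png

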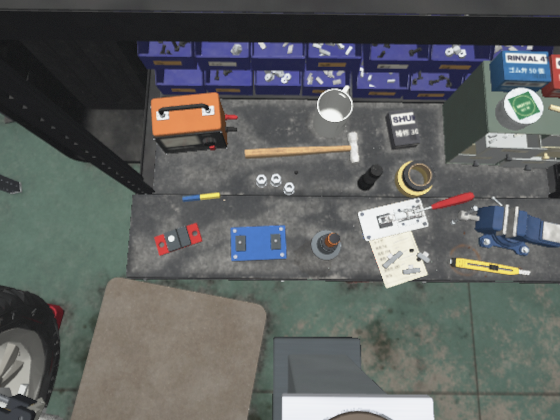

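View pics/side0.png

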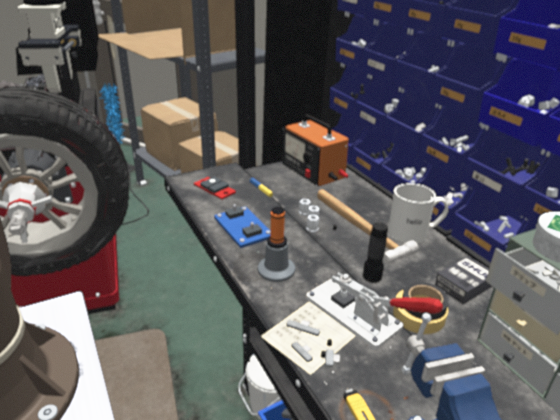

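The top view shows the pad at (179,239) with its white spot at about (171,239), the fixture at (258,243), and the probe and stand at (327,244). The side view shows the pad at (215,187), the fixture at (242,226), and the probe at (277,225). The arm is clear of all of them.

```bash
cat > meas.py <<'E'
from h import *
def comp(mask,box):
    m=np.zeros(mask.shape,np.uint8);u0,v0,u1,v1=box;m[v0:v1,u0:u1]=mask[v0:v1,u0:u1]*255
    return m
def rect(n,m,z):
    v,u=np.nonzero(m);P=np.array([ray(n,a,b,z)[:2] for a,b in zip(u,v)],np.float32)
    h=cv2.convexHull(P*1000); return cv2.minAreaRect(h),P.mean(0),len(u)
def hsv(im): return cv2.cvtColor(im,cv2.COLOR_BGR2HSV).astype(int)
E
python3 - <<'E'
from meas import *
for n,bp,bf,bo in(('top',(145,215,210,265),(222,215,295,270),(305,222,350,262)),('side',(185,170,240,202),(210,200,275,250),(262,200,292,245))):
    im=cv2.imread(f'pics/{n}0.png');d=np.load(f'pics/{n}0.npy');H=hsv(im);h,s,v=H[...,0],H[...,1],H[...,2];W=pts(n,d)
    red=comp(((h<6)|(h>172))&(s>150)&(v>70),bp);print(n,'pad',rect(n,red,.006))
    blue=comp((h>100)&(h<125)&(s>120)&(v>60),bf);print('fix',rect(n,blue,.010))
    wh=comp((s<60)&(v>150),bp);print('spot',rect(n,wh,.016))
    org=comp((h<16)&(s>130)&(v>60),bo);vv,uu=np.nonzero(org);print('probe',uu.min(),uu.max(),vv.min(),vv.max(),len(uu), np.median(W[org>0],0))
    # height map
    for nm,b in(('pad',bp),('fix',bf)):
        Z=W[b[1]:b[3],b[0]:b[2]];print(nm,'z pct',np.percentile(Z[...,2],[2,20,50,80,90,98]).round(4))
    dk=comp((v<75)&(s<110),bf)&comp((W[...,2]>.018)&(W[...,2]<.026),bf)
    k,l,st,c=cv2.connectedComponentsWithStats(dk)
    for i in range(1,k):
        if st[i,4]>25: print('seat',st[i],ray(n,*c[i],.022))
im=np.hstack([cv2.resize(cv2.imread('pics/top0.png')[210:270,140:360],None,fx=3.6,fy=3.6,interpolation=2)])
im2=cv2.resize(cv2.imread('pics/side0.png')[165:285,180:310],None,fx=2.9,fy=2.9,interpolation=2)
o=np.zeros((im.shape[0]+im2.shape[0],im.shape[1],3),np.uint8);o[:im.shape[0]]=im;o[im.shape[0]:,:im2.shape[1]]=im2
cv2.imwrite('pics/crop.png',o);print(o.shape)
E
```

```text
top pad (((479.6666259765625, 393.46868896484375), (42.722015380859375, 98.67863464355469), 19.492847442626953), array([0.48035723, 0.3913109 ], dtype=float32), 317)
fix (((472.3708190917969, 212.65045166015625), (74.47423553466797, 121.98062896728516), 3.0453121662139893), array([0.47149608, 0.21259785], dtype=float32), 1415)
spot (((479.61798095703125, 406.8175048828125), (12.960897445678711, 13.868123054504395), 47.22707748413086), array([0.479878  , 0.40656626], dtype=float32), 39)
probe 325 336 235 246 56 [0.46244642 0.06938551 0.11487033]
pad z pct [-0.0034 -0.0012  0.0004  0.0058  0.0149  0.0174]
fix z pct [-0.0031 -0.0009  0.002   0.0104  0.0126  0.0231]
side pad (((480.53302001953125, 393.0547180175781), (46.446685791015625, 100.7066421508789), 21.12405014038086), array([0.4849128 , 0.37432727], dtype=float32), 177)
fix (((472.26519775390625, 209.4187469482422), (77.34304809570312, 127.59396362304688), 2.5888490676879883), array([0.46861607, 0.20489565], dtype=float32), 933)
spot (((466.67999267578125, 418.7098693847656), (20.231077194213867, 50.611968994140625), 64.81779479980469), array([0.47834334, 0.4121552 ], dtype=float32), 33)
probe 270 284 211 243 386 [0.46657465 0.05311584 0.09949297]
pad z pct [-0.0008  0.0007  0.0019  0.0076  0.0161  0.0183]
fix z pct [-0.0006  0.001   0.0054  0.0135  0.0241  0.111 ]
(564, 792, 3)
```

View pics/crop.png

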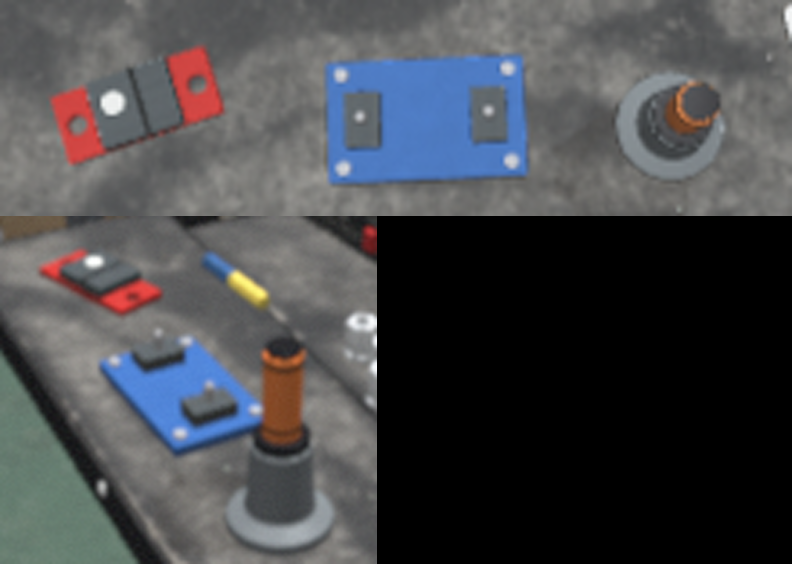

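The crop shows the pad holes at about (77,125) and (197,84), the pins at (360,117) and (488,110), and the probe leaning away from the camera by parallax. Next I triangulate these points.

```bash
python3 - <<'E'
from meas import *
T=cv2.imread('pics/top0.png');S=cv2.imread('pics/side0.png')
def bright(im,u,v,r,dark=False):
    g=cv2.cvtColor(im,cv2.COLOR_BGR2GRAY).astype(float)[v-r:v+r+1,u-r:u+r+1]
    if dark: g=-g
    w=np.clip(g-np.median(g)-.3*(g.max()-np.median(g)),0,None);yy,xx=np.mgrid[-r:r+1,-r:r+1]
    return u+(w*xx).sum()/w.sum(),v+(w*yy).sum()/w.sum()
for nm,t,s in(('pinL',(240,242),(234,205)),('pinR',(276,241),(252,223))):
    a=bright(T,*t,3);print(nm,a,ray('top',*a,.035)); b=bright(S,*s,3);print('  side',b,ray('side',*b,.035))
# hole centres: crop scales
for nm,t in(('hL',(161,245)),('hR',(195,233))):
    a=bright(T,*t,3,True);print(nm,a,ray('top',*a,.003))
for a in((345+379)/2,(92+149)/2),((470+507)/2,(86+142)/2): print('seat',ray('top',a[0]/3.6+139.6,a[1]/3.6+209.6,.022))
# stand: foot circle, cap & probe axis
for nm,u,v,z in(('cap',699,102,.129),('foot',669,126,.006)): print(nm,ray('top',u/3.6+139.6,v/3.6+209.6,z))
for nm,u,v,z in(('cap side',284,349-216,.129),('collar',281,437-216,.064),('foot',279,514-216,.008)): print(nm,ray('side',u/2.9+179.7,v/2.9+164.7,z))
E
```

```text
pinL (np.float64(239.4341290893015), np.float64(241.84969053934572)) [0.47099403 0.25196342 0.035     ]
  side (np.float64(234.0887573964497), np.float64(204.58136094674558)) [0.47291799 0.25442072 0.035     ]
pinR (np.float64(275.19974003466206), np.float64(240.25173310225304)) [0.47527451 0.17418252 0.035     ]
  side (np.float64(251.87772925764193), np.float64(222.39883551673944)) [0.47739157 0.17646852 0.035     ]
hL (np.float64(159.27899686520377), np.float64(243.20062695924764)) [0.46967221 0.43546684 0.003     ]
hR (np.float64(193.32086330935252), np.float64(231.78848920863308)) [0.49639054 0.36009279 0.003     ]
seat [0.4697519  0.25147664 0.022     ]
seat [0.47453929 0.17392322 0.022     ]
cap [0.46998045 0.06096117 0.129     ]
foot [0.46998176 0.06097842 0.006     ]
cap side [0.4701871  0.05803011 0.129     ]
collar [0.47222695 0.0628058  0.064     ]
foot [0.47084438 0.0603383  0.008     ]
```

Emit:
{"fn": "send_rows", "kwargs": {"motion": "0 0.027 -0.0195 -0.012 0 0 -5.1;0 0.027 -0.0195 -0.012 0 0 -5.1;0 0.027 -0.0195 -0.012 0 0 -5.1;0 0.027 -0.0195 -0.012 0 0 -5.1;0 0.027 -0.0195 -0.012 0 0 -5.1"}}

```text
clock: 0.72
position: [0.3476, 0.4894, 0.2315]
ee_rot: [1.216, 2.896, -0.0]
force: [0.7, 0.8, -0.7]
width: 0.998
gripper_force: 0.0
```

Emit:
{"fn": "send_rows", "kwargs": {"motion": "0 0.027 -0.0195 -0.012 0 0 -5.1;0 0.027 -0.0195 -0.012 0 0 -5.1;0 0.027 -0.0195 -0.012 0 0 -5.1;0 0.027 -0.0195 -0.012 0 0 -5.1;0 0.026 -0.019 -0.012 0 0 -4.9"}}

```text
clock: 1.35
position: [0.4815, 0.3921, 0.1714]
ee_rot: [1.821, 2.56, 0.0]
force: [0.2, 0.1, 0.1]
width: 0.998
gripper_force: 0.0
```

Emit:
{"fn": "send_rows", "kwargs": {"motion": "0 0 0 0 0 0 0;0 0 0 0 0 0 0"}}

```text
clock: 1.6
position: [0.4798, 0.3937, 0.1719]
ee_rot: [-1.814, -2.564, 0.0]
force: [-0.2, 0.4, 0.0]
width: 1.001
gripper_force: 0.0
```

```bash
cat > st.py <<'E'
from h import *
from scipy.spatial.transform import Rotation as R
o=arm.observe();r=R.from_rotvec(o['ee_rot']).as_matrix()
print(round(o['clock'],2),o['position'].round(4),'yawY',np.degrees(np.arctan2(r[1,1],r[0,1])).round(2),'z',r[:,2].round(4),'F',o['force'].round(2),'T',o['ft_torque'].round(3),'w',round(o['width'],3),round(o['gripper_force'],1),o['joints'].round(2))
E
python3 st.py
```

```text
1.6 [0.4798 0.3937 0.1719] yawY 19.44 z [-5.e-04  0.e+00 -1.e+00] F [-0.24  0.43  0.03] T [-0.053  0.015 -0.004] w 1.001 0.0 [-0.96  0.55  0.27  1.73 -0.18  0.88 -0.27]
```

Emit:
{"fn": "send_rows", "kwargs": {"motion": "0 0 0 -0.035 0 0 0;0 0 0 -0.035 0 0 0;0 0 0 -0.02 0 0 0;0 0 0 -0.012 0 0 0;0 0 0 0 0 0 0"}}

```text
clock: 2.22
position: [0.4791, 0.3943, 0.0699]
ee_rot: [-1.812, -2.566, 0.001]
force: [-0.8, -0.1, 0.6]
width: 0.996
gripper_force: 0.0
```

Emit:
{"fn": "send_rows", "kwargs": {"motion": "0.4 0 0 0 0 0 0;0.4 0 0 0 0 0 0;1 0 0 0 0 0 0;1 0 0 0 0 0 0;1 0 0 0 0 0 0", "force": 25}}

```text
clock: 2.85
position: [0.4797, 0.3939, 0.0703]
ee_rot: [1.813, 2.565, 0.0]
force: [0.2, -0.4, -0.2]
width: 0.505
gripper_force: 0.8
```

Emit:
{"fn": "send_rows", "kwargs": {"motion": "1 0 0 0 0 0 0;1 0 0 0 0 0 0;1 0 0 0 0 0 0"}}

```text
clock: 3.22
position: [0.4799, 0.394, 0.0703]
ee_rot: [1.813, 2.565, 0.001]
force: [1.1, 0.0, 0.0]
width: 0.475
gripper_force: 25.0
```

```bash
python3 st.py
```

```text
3.23 [0.4799 0.394  0.0703] yawY 19.49 z [ 4.e-04  2.e-04 -1.e+00] F [1.09 0.03 0.  ] T [-0.036 -0.208  0.003] w 0.475 25.0 [-0.92  0.68  0.22  1.8  -0.22  0.68 -0.23]
```

Emit:
{"fn": "send_rows", "kwargs": {"motion": "1 0 0 0.01 0 0 0;1 0 0 0.025 0 0 0;1 0 0 0.025 0 0 0;1 -0.0005 -0.01 0 0 0 -1;1 -0.001 -0.025 0 0 0 -2.4"}}

```text
clock: 3.85
position: [0.4773, 0.3589, 0.1296]
ee_rot: [-1.888, -2.51, 0.0]
force: [-0.3, -1.3, -3.1]
width: 0.474
gripper_force: 25.0
```

Emit:
{"fn": "send_rows", "kwargs": {"motion": "1 -0.0015 -0.035 0 0 0 -3.2;1 -0.0015 -0.035 0 0 0 -3.2;1 -0.0015 -0.035 0 0 0 -3.2;1 -0.001 -0.028 0 0 0 -2.4;1 0 -0.0127 0 0 0 -1"}}

```text
clock: 4.47
position: [0.4723, 0.2111, 0.1298]
ee_rot: [-2.164, -2.277, 0.002]
force: [0.1, 0.1, -3.9]
width: 0.478
gripper_force: 25.0
```

Emit:
{"fn": "send_rows", "kwargs": {"motion": "1 0 0 0 0 0 0;1 0 0 0 0 0 0;1 0 0 0 0 0 0"}}

```text
clock: 4.85
position: [0.4727, 0.2145, 0.1302]
ee_rot: [-2.158, -2.283, -0.001]
force: [0.1, -0.2, -3.1]
width: 0.47
gripper_force: 25.0
```

```bash
python3 st.py; python3 - <<'E'
from h import *
im,d=grab('top','top1');im2,_=grab('side','side1')
o=np.zeros((590,640,3),np.uint8);o[:280]=cv2.resize(im[200:270,200:360],None,fx=4,fy=4,interpolation=2);o[290:590,:500]=cv2.resize(im2[160:260,190:357],(500,300),interpolation=2)
cv2.imwrite('pics/c1.png',o)
E
```

```text
4.85 [0.4727 0.2145 0.1302] yawY 3.21 z [ 2.e-04  5.e-04 -1.e+00] F [ 0.08 -0.16 -3.08] T [-0.082  0.058 -0.043] w 0.47 25.0 [-0.77  0.48  0.33  2.03 -0.24  0.67 -0.23]
```

View pics/c1.png

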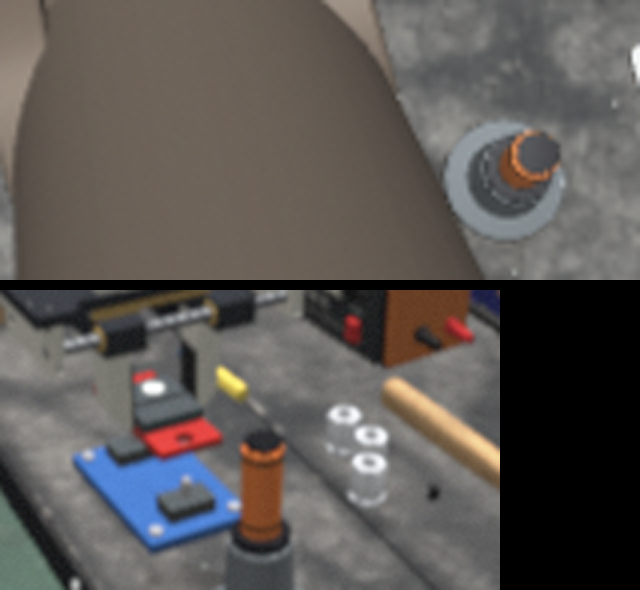

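The side view shows the held pad level above the fixture, with the spot at about (241,192) and the near hole at (252,209). The top view is blocked by the arm, so I check the offset with the side view.

```bash
python3 - <<'E'
from meas import *
def cen(f,box,z):
    im=cv2.imread(f);H=hsv(im);m=comp((H[...,1]<60)&(H[...,2]>135),box)
    k,l,st,c=cv2.connectedComponentsWithStats(m);i=1+st[1:,4].argmax();print(st[i],c[i],ray('side',*c[i],z));return c[i]
print('before');cen('pics/side0.png',(200,170,225,192),.016)
print('now');cen('pics/side1.png',(232,184,250,200),.0759)
a=np.radians(3.1);c,s=np.cos(a),np.sin(a)
print('expected spot over fixture (top frame)',[.4727+c*.004-s*.012,.2128+s*.004+c*.012])
print('hole now',ray('side',190+185/2.994-.3,160+(437-290)/3-.3,.066-.0005),'pinR side .4774 .1765')
E
```

```text
before
[207 178   9   5  34] [211.64705882 180.05882353] [0.48202162 0.4110805  0.016     ]
now
[236 190  10   6  47] [240.76595745 192.27659574] [0.47761266 0.22902376 0.0759    ]
expected spot over fixture (top frame) [np.float64(0.4760452009254875), np.float64(0.22499875529585364)]
hole now [0.4774225  0.17789849 0.0655    ] pinR side .4774 .1765
```

Emit:
{"fn": "send_rows", "kwargs": {"motion": "1 0 -0.001 -0.01 0 0 0;1 0 0 -0.008 0 0 0;1 0 0 0 0 0 0;1 0 0 0 0 0 0"}}

```text
clock: 5.45
position: [0.4728, 0.2122, 0.1121]
ee_rot: [2.161, 2.28, -0.0]
force: [-0.1, -0.8, -2.9]
width: 0.474
gripper_force: 25.0
```

```bash
python3 st.py; python3 - <<'E'
from meas import *
im,_=grab('side','side2');H=hsv(im);m=comp((H[...,1]<60)&(H[...,2]>135),(230,180,252,212))
k,l,st,c=cv2.connectedComponentsWithStats(m);i=1+st[1:,4].argmax();z=.016+arm.observe()['position'][2]-.0703;print(st[i],z,ray('side',*c[i],z))
cv2.imwrite('pics/c2.png',cv2.resize(im[170:245,200:300],None,fx=6,fy=6,interpolation=2))
E
```

```text
5.45 [0.4728 0.2122 0.1121] yawY 3.09 z [-1.e-04 -2.e-04 -1.e+00] F [-0.12 -0.83 -2.95] T [-0.106  0.026  0.009] w 0.474 25.0 [-0.76  0.51  0.31  2.04 -0.26  0.63 -0.22]
[237 198   9   6  43] 0.058002658053326495 [0.47778265 0.22704495 0.05800266]
```

View pics/c2.png

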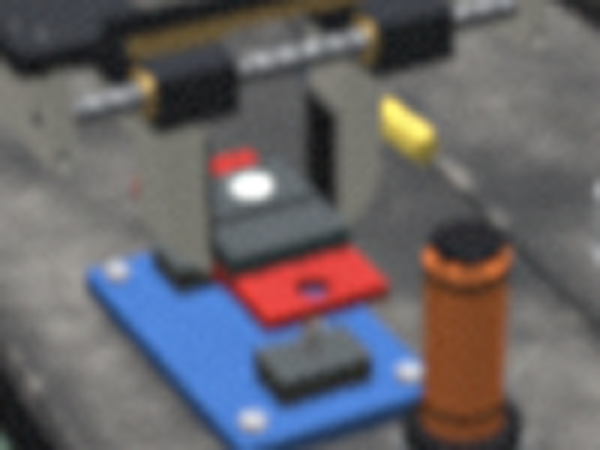

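The hole at (313,287) sits directly above the pin at (317,330), so I lower the pad and watch the force.

Emit:
{"fn": "send_rows", "kwargs": {"motion": "1 0 0 -0.004 0 0 0;1 0 0 -0.004 0 0 0;1 0 0 -0.003 0 0 0;1 0 0 0 0 0 0"}}

```text
clock: 6.0
position: [0.4725, 0.2121, 0.1009]
ee_rot: [-2.161, -2.281, 0.001]
force: [0.2, -1.2, -2.8]
width: 0.477
gripper_force: 25.0
```

Emit:
{"fn": "send_rows", "kwargs": {"motion": "1 0 0 -0.003 0 0 0;1 0 0 -0.003 0 0 0;1 0 0 0 0 0 0;1 0 0 0 0 0 0"}}

```text
clock: 6.5
position: [0.4727, 0.2122, 0.0953]
ee_rot: [2.161, 2.281, 0.0]
force: [0.4, -0.1, -3.2]
width: 0.475
gripper_force: 25.0
```

```bash
python3 st.py
```

```text
6.5 [0.4727 0.2122 0.0953] yawY 3.1 z [ 1.e-04 -0.e+00 -1.e+00] F [ 0.37 -0.07 -3.21] T [-0.126  0.042 -0.059] w 0.475 25.0 [-0.75  0.53  0.3   2.05 -0.27  0.59 -0.2 ]
```

On the pins with no contact force. 3 mm remain.

Emit:
{"fn": "send_rows", "kwargs": {"motion": "1 0 0 -0.002 0 0 0;1 0 0 0 0 0 0;1 0 0 -0.001 0 0 0;1 0 0 0 0 0 0"}}

```text
clock: 7.0
position: [0.4727, 0.2122, 0.0923]
ee_rot: [2.161, 2.281, 0.0]
force: [0.1, 0.3, -2.9]
width: 0.477
gripper_force: 25.0
```

Emit:
{"fn": "send_rows", "kwargs": {"motion": "1 0 0 -0.001 0 0 0;1 0 0 0 0 0 0;1 0 0 0 0 0 0"}}

```text
clock: 7.38
position: [0.4727, 0.2122, 0.0922]
ee_rot: [-2.161, -2.28, -0.001]
force: [-4.1, -2.0, 13.9]
width: 0.478
gripper_force: 25.0
```

Emit:
{"fn": "send_rows", "kwargs": {"motion": "0.3 0 0 0 0 0 0;0.3 0 0 0 0 0 0;0.1 0 0 0 0 0 0;0.1 0 0 0 0 0 0;0.1 0 0 0.002 0 0 0"}}

```text
clock: 8.0
position: [0.4726, 0.2122, 0.0931]
ee_rot: [-2.161, -2.281, 0.001]
force: [-0.8, 0.9, -0.1]
width: 0.898
gripper_force: 0.0
```

Emit:
{"fn": "send_rows", "kwargs": {"motion": "0.1 0 0 0.02 0 0 0;0.1 0 0 0.04 0 0 0;0.1 0 0 0.05 0 0 0;0.1 0 0 0.05 0 0 0;0.1 0 0 0 0 0 0"}}

```text
clock: 8.62
position: [0.4745, 0.213, 0.257]
ee_rot: [2.16, 2.28, 0.011]
force: [0.4, 1.0, -0.3]
width: 0.895
gripper_force: 0.0
```

```bash
python3 st.py
```

```text
8.62 [0.4745 0.213  0.257 ] yawY 3.1 z [ 0.006   0.0041 -1.    ] F [ 0.43  1.01 -0.29] T [-0.113  0.027  0.031] w 0.895 0.0 [-0.84  0.3   0.41  1.9  -0.15  0.96 -0.32]
```

Emit:
{"fn": "send_rows", "kwargs": {"motion": "0.1 0 -0.02 0 0 0 0;0.1 -0.001 -0.04 0 0 0 0;0.1 -0.001 -0.04 0 0 0 0;0.1 -0.001 -0.04 0 0 0 0;0.1 0 -0.012 0 0 0 0"}}

```text
clock: 9.25
position: [0.4684, 0.0563, 0.2521]
ee_rot: [-2.165, -2.275, 0.005]
force: [-0.4, -0.1, 0.8]
width: 0.901
gripper_force: 0.0
```

Emit:
{"fn": "send_rows", "kwargs": {"motion": "0.1 0 0 0 0 0 0;0.1 0 0 0 0 0 0;0.1 0 0 0 0 0 0"}}

```text
clock: 9.62
position: [0.4696, 0.0613, 0.253]
ee_rot: [-2.158, -2.283, 0.0]
force: [0.2, 0.5, -1.1]
width: 0.901
gripper_force: 0.0
```

```bash
python3 st.py; python3 - <<'E'
from meas import *
im,d=grab('top','top3');im2,d2=grab('side','side3')
o=np.zeros((590,640,3),np.uint8);o[:280]=cv2.resize(im[200:270,200:360],None,fx=4,fy=4,interpolation=2);o[290:590,:500]=cv2.resize(im2[160:260,190:357],(500,300),interpolation=2)
cv2.imwrite('pics/c3.png',o)
for n,i,b in(('top',im,(225,215,300,270)),('side',im2,(200,180,265,240))):
    H=hsv(i);red=comp(((H[...,0]<6)|(H[...,0]>172))&(H[...,1]>150)&(H[...,2]>70),b);print(rect(n,red,.028))
E
```

```text
9.62 [0.4696 0.0613 0.253 ] yawY 3.21 z [-3.e-04  0.e+00 -1.e+00] F [ 0.19  0.54 -1.11] T [-0.143  0.027  0.007] w 0.901 0.0 [-0.63  0.24  0.47  2.01 -0.13  0.92 -0.03]
(((472.1177978515625, 211.99171447753906), (41.77986145019531, 96.88420104980469), 2.65000057220459), array([0.47240844, 0.21216659], dtype=float32), 320)
(((472.3339538574219, 210.7019500732422), (43.09081268310547, 105.35050964355469), 2.7438833713531494), array([0.47104958, 0.18932228], dtype=float32), 216)
```

View pics/c3.png

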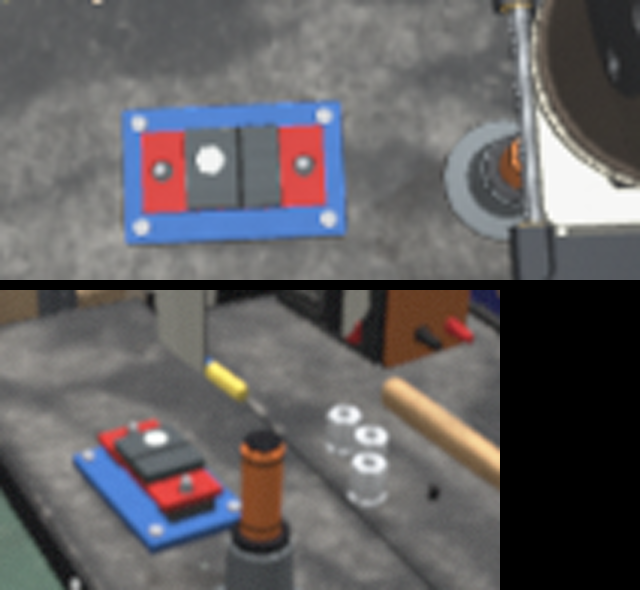

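The pins show through both holes, at (161,170) and (303,163), and the pad sits flat on the seats. The spot is at about (210,159). I measure the spot and go down to the probe.

```bash
python3 - <<'E'
from meas import *
im=cv2.imread('pics/top3.png');H=hsv(im);m=comp((H[...,1]<50)&(H[...,2]>150),(245,232,260,248))
k,l,st,c=cv2.connectedComponentsWithStats(m);i=1+st[1:,4].argmax();print('spot top',st[i],ray('top',*c[i],.038))
im=cv2.imread('pics/side3.png');H=hsv(im);m=comp((H[...,1]<60)&(H[...,2]>135),(236,203,248,214))
k,l,st,c=cv2.connectedComponentsWithStats(m);i=1+st[1:,4].argmax();print('spot side',st[i],ray('side',*c[i],.038))
# probe cap + orange ring in top0: hull of orange & cap, axis via orange column midpoints in side0
im=cv2.imread('pics/side0.png');H=hsv(im);o=comp((H[...,0]<16)&(H[...,1]>130)&(H[...,2]>60),(262,200,292,245))
mid=[(v,np.nonzero(o[v])[0].mean()) for v in range(215,240)];p=np.polyfit(*np.array(mid).T,1);print('axis',p)
for z in(.124,.068):
    print('axis pt proj',z,proj('side',(.470,.061,z)),np.polyval(p,proj('side',(.47,.061,z))[1]))
im=cv2.imread('pics/top0.png');H=hsv(im);o=comp((H[...,0]<16)&(H[...,1]>130)&(H[...,2]>60),(305,222,350,262));print(rect('top',o,.122))
g=cv2.resize(cv2.cvtColor(im,cv2.COLOR_BGR2GRAY)[220:265,305:350],None,fx=8,fy=8,interpolation=2)
for r in((60,85),(100,150)):
    ci=cv2.HoughCircles(g,cv2.HOUGH_GRADIENT,1,400,param1=60,param2=15,minRadius=r[0]//1-20,maxRadius=r[1]);
    if ci is not None:
        u,v,R=ci[0,0];print(R/8,[ray('top',u/8+304.5,v/8+219.5,z) for z in(.129,.005)])
E
```

```text
spot top [249 236   7   8  43] [0.47622883 0.2245204  0.038     ]
spot side [237 206  10   6  45] [0.47816292 0.22792705 0.038     ]
axis [-2.30769231e-02  2.82138462e+02]
axis pt proj 0.124 (np.float64(276.647217030415), np.float64(212.3078074925168)) 277.2390505963264
axis pt proj 0.068 (np.float64(275.98308892428287), np.float64(239.8678406533204)) 276.60304983107716
(((462.9018249511719, 68.08261108398438), (21.99557876586914, 16.22266387939453), 40.710731506347656), array([0.4625039, 0.0694535], dtype=float32), 56)
10.0 [array([0.45842665, 0.07486574, 0.129     ]), array([0.47189503, 0.05799005, 0.005     ])]
10.075 [array([0.45842665, 0.07486574, 0.129     ]), array([0.47189503, 0.05799005, 0.005     ])]
```

Emit:
{"fn": "send_rows", "kwargs": {"motion": "0.1 0 0 -0.04 0 0 0;0.1 0 0 -0.035 0 0 0;0.1 0 0 -0.02 0 0 0;0.1 0 0 -0.013 0 0 0;0.1 0 0 0 0 0 0"}}

```text
clock: 10.35
position: [0.4695, 0.0603, 0.1448]
ee_rot: [-2.16, -2.281, 0.002]
force: [0.7, -0.4, 0.7]
width: 0.9
gripper_force: 0.0
```

Emit:
{"fn": "send_rows", "kwargs": {"motion": "0.5 0 0 0 0 0 0;0.5 0 0 0 0 0 0;1 0 0 0 0 0 0;1 0 0 0 0 0 0;1 0 0 0 0 0 0", "force": 30}}

```text
clock: 10.98
position: [0.4697, 0.0602, 0.1453]
ee_rot: [2.161, 2.281, 0.0]
force: [0.1, 1.0, 0.5]
width: 0.399
gripper_force: 0.0
```

Emit:
{"fn": "send_rows", "kwargs": {"motion": "1 0 0 0 0 0 0;1 0 0 0 0 0 0;1 0 0 0 0 0 0;1 0 0 0 0 0 0"}}

```text
clock: 11.48
position: [0.4699, 0.0602, 0.1453]
ee_rot: [2.16, 2.28, 0.001]
force: [1.1, 0.7, 0.0]
width: 0.254
gripper_force: 30.0
```

```bash
python3 st.py
```

```text
11.47 [0.4699 0.0602 0.1453] yawY 3.1 z [ 5.e-04  0.e+00 -1.e+00] F [1.14 0.75 0.  ] T [-0.068 -0.255  0.01 ] w 0.254 30.0 [-0.55  0.4   0.41  2.12 -0.25  0.66  0.08]
```

Emit:
{"fn": "send_rows", "kwargs": {"motion": "1 0 0 0.01 0 0 0;1 0 0 0.02 0 0 0;1 0 0 0.025 0 0 0;1 0 0 0.025 0 0 0;1 0 0 0.01 0 0 0"}}

```text
clock: 12.1
position: [0.4699, 0.0602, 0.2367]
ee_rot: [2.16, 2.28, 0.002]
force: [0.3, -0.4, -1.7]
width: 0.256
gripper_force: 30.0
```

Emit:
{"fn": "send_rows", "kwargs": {"motion": "1 0.001 0.02 0 0 0 0;1 0.0015 0.04 0 0 0 0;1 0.0015 0.04 0 0 0 0;1 0.0015 0.04 0 0 0 0;1 0.0005 0.0235 0 0 0 0"}}

```text
clock: 12.72
position: [0.4751, 0.2256, 0.2347]
ee_rot: [-2.158, -2.282, 0.001]
force: [0.2, -0.0, -2.6]
width: 0.256
gripper_force: 30.0
```

Emit:
{"fn": "send_rows", "kwargs": {"motion": "1 0 0 -0.03 0 0 0;1 0 0 -0.015 0 0 0;1 0 0 0 0 0 0;1 0 0 0 0 0 0;1 0 0 0 0 0 0"}}

```text
clock: 13.35
position: [0.4762, 0.2236, 0.1911]
ee_rot: [2.161, 2.28, 0.002]
force: [0.0, 0.1, -2.6]
width: 0.259
gripper_force: 30.0
```

```bash
python3 st.py; python3 - <<'E'
from meas import *
im2,d2=grab('side','side4')
cv2.imwrite('pics/c4.png',cv2.resize(im2[140:230,190:300],None,fx=6,fy=6,interpolation=2))
E
```

```text
13.35 [0.4762 0.2236 0.1911] yawY 3.06 z [ 1.3e-03  8.0e-04 -1.0e+00] F [ 0.02  0.13 -2.64] T [-0.148  0.034  0.017] w 0.259 30.0 [-0.83  0.4   0.39  1.96 -0.2   0.82 -0.28]
```

View pics/c4.png

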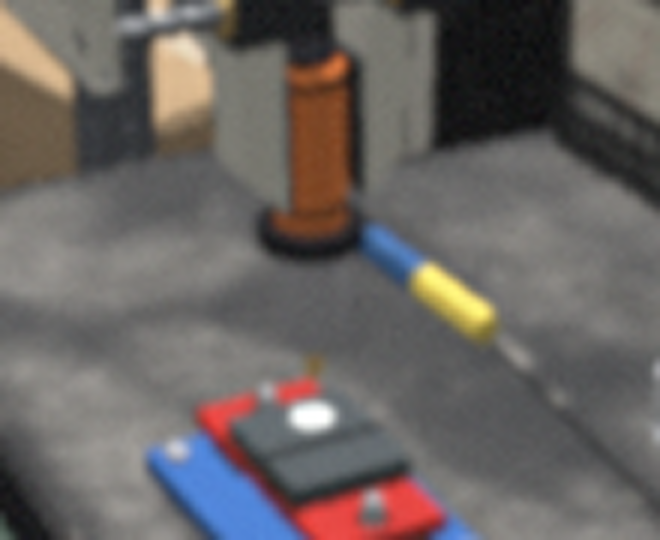

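The brass tip ends at about (315,374) in the crop, directly above the spot at (314,417). I check the remaining offset along the line of sight.

```bash
python3 - <<'E'
from meas import *
im=cv2.imread('pics/side4.png');H=hsv(im)
m=comp((H[...,0]>12)&(H[...,0]<32)&(H[...,1]>70),(238,192,248,206));v,u=np.nonzero(m);print(list(zip(u,v)))
for uv in((190+315/6-.4,140+374/6-.4),): print(uv,ray('side',*uv,.0538))
m=comp((H[...,1]<60)&(H[...,2]>135),(236,203,248,214))
k,l,st,c=cv2.connectedComponentsWithStats(m);i=1+st[1:,4].argmax();print('spot',c[i],ray('side',*c[i],.038))
# axis of grip from side
o=comp((H[...,0]<16)&(H[...,1]>130)&(H[...,2]>60),(230,145,252,185));print('axis',np.polyfit(*np.array([(v,np.nonzero(o[v])[0].mean()) for v in range(153,175)]).T,1))
print([proj('side',(.4782,.2279,z)) for z in(.0538,.12,.16)])
E
```

```text
[(np.int64(242), np.int64(199)), (np.int64(241), np.int64(200)), (np.int64(242), np.int64(200)), (np.int64(243), np.int64(200)), (np.int64(241), np.int64(201)), (np.int64(242), np.int64(201)), (np.int64(243), np.int64(201)), (np.int64(242), np.int64(202))]
(242.1, 201.93333333333334) [0.47954226 0.22769222 0.0538    ]
spot [241.65909091 208.72727273] [0.47836229 0.22785849 0.038     ]
axis [-4.51722191e-03  2.43693111e+02]
[(np.float64(241.4483394985088), np.float64(202.03034651400392)), (np.float64(240.88240600579542), np.float64(172.68690612562497)), (np.float64(240.52031362947304), np.float64(153.91255154774))]
```

Emit:
{"fn": "send_rows", "kwargs": {"motion": "1 -0.001 0 -0.006 0 0 0;1 0 0 -0.005 0 0 0;1 0 0 -0.003 0 0 0;1 0 0 0 0 0 0;1 0 0 0 0 0 0"}}

```text
clock: 14.02
position: [0.4748, 0.2237, 0.1763]
ee_rot: [2.161, 2.281, 0.0]
force: [0.5, 0.4, -0.6]
width: 0.258
gripper_force: 30.0
```

Emit:
{"fn": "send_rows", "kwargs": {"motion": "1 0 0 -0.001 0 0 0;1 0 0 -0.001 0 0 0;1 0 0 -0.001 0 0 0;1 0 0 0 0 0 0;1 0 0 0 0 0 0"}}

```text
clock: 14.65
position: [0.4748, 0.2238, 0.1734]
ee_rot: [2.161, 2.281, 0.001]
force: [0.9, -0.2, -0.2]
width: 0.253
gripper_force: 30.0
```

```bash
python3 st.py
```

```text
14.65 [0.4748 0.2238 0.1734] yawY 3.1 z [ 3.e-04  2.e-04 -1.e+00] F [ 0.87 -0.15 -0.19] T [-0.085 -0.019 -0.001] w 0.253 30.0 [-0.82  0.42  0.38  1.98 -0.22  0.78 -0.27]
```

```bash
cat > avg.py <<'E'
from h import *
L=[]
for i in range(24): arm.get_image('side'); o=arm.observe();L.append(np.r_[o['force'],o['position']])
L=np.array(L);print(len(L),L.mean(0).round(4),'sd',L.std(0).round(3))
E
python3 avg.py
```

```text
24 [ 0.8493 -0.0101  0.1065  0.4748  0.2238  0.1733] sd [0.516 0.595 0.498 0.    0.    0.   ]
```

Emit:
{"fn": "send_rows", "kwargs": {"motion": "1 0 0 0.006 0 0 0;1 0 0 0.006 0 0 0;1 0 0 0 0 0 0;1 0 0 0 0 0 0"}}

```text
clock: 16.35
position: [0.4746, 0.2237, 0.1852]
ee_rot: [-2.16, -2.281, 0.0]
force: [-0.4, -0.5, -1.8]
width: 0.253
gripper_force: 30.0
```

```bash
python3 avg.py
```

```text
24 [ 0.0303 -0.0375 -1.8425  0.4747  0.2237  0.1852] sd [0.596 0.501 0.509 0.    0.    0.   ]
```

Emit:
{"fn": "send_rows", "kwargs": {"motion": "1 0.0005 0 -0.005 0 0 0;1 0 0 -0.003 0 0 0;1 0 0 -0.002 0 0 0;1 0 0 -0.001 0 0 0;1 0 0 -0.001 0 0 0"}}

```text
clock: 18.18
position: [0.4752, 0.2237, 0.1733]
ee_rot: [-2.161, -2.281, 0.0]
force: [-1.0, -0.0, 0.9]
width: 0.255
gripper_force: 30.0
```

Emit:
{"fn": "send_rows", "kwargs": {"motion": "1 0 0 -0.001 0 0 0;1 0 0 -0.001 0 0 0;1 0 0 0 0 0 0;1 0 0 0 0 0 0"}}

```text
clock: 18.68
position: [0.4752, 0.2237, 0.1713]
ee_rot: [2.161, 2.281, -0.0]
force: [-1.4, -0.5, 0.9]
width: 0.256
gripper_force: 30.0
```

```bash
python3 avg.py; python3 st.py; python3 - <<'E'
from h import *
im2,d2=grab('side','side5')
cv2.imwrite('pics/c5.png',cv2.resize(im2[140:230,190:300],None,fx=6,fy=6,interpolation=2))
E
```

```text
24 [-1.3006 -0.4947  1.0203  0.4752  0.2237  0.1713] sd [0.42  0.385 0.612 0.    0.    0.   ]
19.88 [0.4752 0.2237 0.1713] yawY 3.1 z [ 0. -0. -1.] F [-1.77 -0.24  1.85] T [-0.259  0.419 -0.009] w 0.26 30.0 [-0.82  0.43  0.38  1.98 -0.22  0.77 -0.27]
```

View pics/c5.png

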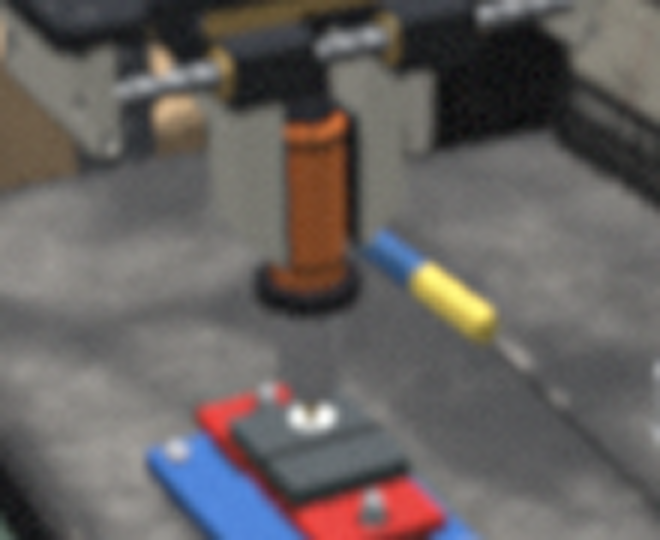

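The tip sits inside the white spot at about (312,414). The contact force is about 2.9 N and the travel about 3.9 mm, so it is half way in and I can hand in.

```bash
python3 -c "
from cell import arm
print(arm.sign_off())"
```

```text
the job is handed in; nothing more can be done
None
```

The job is handed in at about 20 s of the 61 s allowed: the pad is on the fixture pins, flush as far as the pictures and contact height show, and released, and the probe is held upright on the white spot with its tip about half way in (about 3.9 mm, 2.9 N).

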